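# Dock the tensioner carrier and hold its hidden bolt head

## Robot

A 7-joint arm with a two-finger parallel gripper is mounted at the origin on a cart in front of the work surface, level with it; the furniture and walls round the work are solid. World frame = base frame: x ahead of the robot, y to its left, z up, the work surface at z = 0. Lengths are in m, angles in rad, forces in N, time in s.
With the tool pointing down it reaches from about 0.425 to 0.875 m from the base axis. Payload 4.7 kg.
Tool frame: the origin (TCP) lies midway between the tips of the shut fingers; the grasp point (between the pads) lies 19 mm behind it; z points along the fingers, y is the line along which they close (so a half turn about z gives the same grasp; the last joint's range is limited). The gripper opens to 87 mm and grips with 3 to 60 N. Pads are 19 mm wide; open, the fingers measure 117 mm over their backs; the gripper's body (75 mm by 190 mm) begins 51 mm behind the grasp point.
Start: joints at [-1.232, 0.321, -0.07, 1.45, 0.023, 1.371, -0.057], TCP at [0.207, 0.616, 0.191] pointing down, gripper open.
Joint ranges: [-2.86, 2.86], [-0.3, 2.09], [-1.38, 1.24], [0.06, 2.45], [-1.56, 4.7], [0.09, 2.05], [-2.69, 2.69]. Speed limits (rad/s): [2.57, 2.57, 3.14, 3.14, 3.14, 3.14, 3.14].

## Interface

Orientations are given as a unit quaternion [w, x, y, z].
In Python, from rig import monitor, grab_frame, camera_params, workorder, look_for, place_of gives the robot as it stands.
- The arm moves only by the shell command python3 -m creep 'ROWS' [FORCE]. ROWS is JSON, one flat list of numbers, 7 for each row, row after row: the turn, a rotation vector about the world's x, y, z in rad, then the shift along the world's x, y, z in mm, then the finger opening in mm, from 0 to 87. A call has 1 to 5 rows; each row shifts and turns the commanded pose from where the row before left it; what a row does not reach is not made up. A row lasts 1/12 s, in which the tool goes at most 41.7 mm and 7.16 degrees, less where a joint would pass 70% of its speed; a pose out of reach is approached as far as the arm can. A call is refused whole if a number of a shift passes 41.7 or a number of a turn 0.125, either way. A call with a gripper value outside its range is refused whole. The fingers move at their own pace and stop on an object; FORCE is the grip in N (left out, the last holds). Time passes only in rows, so rows that do not move let the fingers close. It gives the time, the measured TCP pose, the force, the opening and the grip force at its end, in the units of the state.
- monitor.observe(): the state, without advancing time (a new reading comes with each control period).
- grab_frame(name): name is "side" or "top" or "wrist"; returns the picture (384x512x3 uint8, red, green, blue); there is no depth.
- camera_params(name): a dict with "K" (3x3 intrinsics, pixels), "D" ([k1, k2, p1, p2, k3] as OpenCV has them; the pictures are not rectified), "T" (4x4, takes a point from camera to world coordinates). Camera axes: x right, y down, z forward; pixel columns grow to the right and rows downward; lengths in m; the calibration is good to about 2 mm. A picture is of the moment at which its call begins: read the wrist's pose just before it. camera_params takes no time and is no camera call; for the wrist camera it gives the pose at the moment of the call.
- workorder.close_job(): hands the job in; it is judged then, once.
Trained networks look in the newest picture that a camera, given by its name, has taken for a name from the list of things; names that differ only in an ending like _2 or _b are one class to them, and where a whole thing is asked for, a point or a joint stands for the part that bears it (a point fixed in the world has none). Each returns a list of dicts, best first, with "confidence" (0 to 1); they miss things now and then, are a little off and sometimes report something else, mostly with a low value. They report only what shows in the picture. A call takes as long as a camera call. They do not tell look-alikes from the thing itself.
- look_for(camera, query): "at" ([column, row] in pixels, amid what is visible of it).
- place_of(camera, query): "at" ([column, row] in pixels: a listed point, or the origin of a listed thing).
The state is a dict: "t": time; "joints": joint angles; "joint_vel": joint speeds; "joint_torque": joint torques, N m; "tool_pos": TCP position; "tool_rot": TCP orientation; "wrist_force": force on the tool from outside, world axes, zero at the start; "torque": the same for the moment, N m; "opening": finger opening in m; "grip_force": force on a finger pad.
Only numpy, scipy, OpenCV 4.12 (cv2) and the standard library are available. Lean on these libraries where they do the work, as an engineer would, in place of code of your own. Each camera call takes 0.05 s, during which the arm holds its last target. There are 200 camera calls.

## Task

Slide the carrier plate, the one with the upright black grip, fully home into the slotted holder and let go of it. Then reach down into the narrow gap of the bracket and grip the bolt head hidden behind the bracket's front leg, turn it against its spring, clockwise as seen from the robot, until the small lever at the front lies against the left-hand pin, and keep it from turning back: finish while still gripping the bolt head there with the carrier home. Turn it only by the head, never by the lever or nut at the front, and leave the gear, the tape measure and the bush where they are.

Things in the scene. Friction and masses are not known exactly. Their poses are not given: they have to be found in the camera images.
- holder: Grey holder fixed to the bench, open to robot: two 18 mm high slotted rails, inner faces at y = +-58 mm, x = 0 to 105 mm, lips reaching in to y = +-47 mm above the plate, mouth flared (to y = +-80 mm) from x = -44 mm; stop bar 30 mm high at the far end. x: sliding-in direction; z up. Origin on the bench, where the carrier's origin lies when fully home.
- carrier: Loose low-friction aluminium plate, 178 x 110 x 8 mm, 0.8 kg with its load; origin at the centre of its underside, x towards the holder, z up. Starts 105 to 130 mm short of home. Bears a black grip (x = -75 mm) and a grey U bracket: legs 60 mm wide, tops 123 mm above the bench, front leg x = 10 to 18, rear leg x = 70 to 78 mm; the 52 mm gap between is open above and at the sides.
- grip (a point): Centre of the graspable upper part of the upright black grip on the carrier: a bar 20 mm (x) by 26 mm (y) that rises to 98 mm above the bench; this point is 78 mm above the bench, on its centre line.
- bolt_head: Dark hexagon, 36 mm across flats, 20 mm long, in the gap just behind the front leg. Origin at its centre, 95 mm above the bench, at x = 31 mm of the carrier; the axis is level, along the carrier's x. One pair of flats faces the carrier's +-y at joint value 0.25; at value q it leans q - 0.25 rad about +x. Free: 80 mm below its centre, 29 mm to the rear leg. Frame parallel to the carrier's at q = 0.
- bolt (a joint): Turn of the bolt, rad: 0 at rest (start; lever at the right-hand pin as seen from the robot), 0.5 with the lever against the left-hand pin, a firm stop. Grows clockwise as seen from the robot (right-handed about the carrier's +x). A spring turns it back, 0.07 Nm at 0, 0.13 Nm at 0.5. The bolt does not slide along its axis.
- lever: Nut (36 mm across flats) and steel lever, 52 mm long, hanging from it between two stop pins, fixed to the bolt in front (robot side) of the bracket's front leg; not to be touched. Origin on the bolt's axis, 31 mm nearer the robot than the head's centre.
- gear: Gear blank, 68 mm across, 26 mm high, standing to the left of the holder; a bystander. Origin at the centre of its underside.
- tape_measure: Tape measure, 33 x 75 x 59 mm, standing to the right of the holder; a bystander. Origin at the centre of its underside.
- bush: Steel bush, 50 mm across, 36 mm high, to the right of the carrier; a bystander. Origin at the centre of its underside.
Mind the look-alikes: they are no part of the job. There is more than one size of the carrier; the job needs the larger.

How it is judged:
On the way, in this order (a step that is already met when the one before it is completed fails the run):
1. the carrier is fully home in the holder and still, its grip let go (x of carrier in the frame of holder above -0.005 m and linear speed of carrier below 0.01 m/s and contact force between the fingers and carrier below 0.3 N), for 0.2 s.
2. the bolt head is gripped and turned to the left-hand pin (x of carrier in the frame of holder above -0.005 m and value of joint bolt above 0.43 rad and contact force between the fingers and bolt_head above 3 N and distance between the grasp point and bolt_head below 0.028 m), for 0.2 s.
At the end, for the whole second after the job is handed in: The carrier is within 5 mm of fully home and flat; the bolt is within 0.07 rad of the left-hand pin (joint above 0.43) and not turning; the fingers still grip the bolt head (more than 3 N, head between the pads, within 28 mm of the grasp point); the bystanders are within 20 mm of where they stood (all of step 2 and velocity of joint bolt between -0.05 and 0.05 rad/s and angle between carrier's own z axis and vertical below 0.05 rad and distance of each of gear, tape_measure, bush from where it was at the start of the episode below 0.02 m); the arm keeps its last pose, push and grip.
It fails at once if the robot pushes on the nut or lever at the front (contact force between any of the fingers, the arm and lever above 1 N).
It fails at once if a bystander is moved (distance of any of gear, tape_measure, bush from where it was at the start of the episode above 0.02 m).
It also fails if it takes over 51 s, if anything falls off the work surface, if the arm or the gripper's body presses on something with over 40 N, if the wrist force passes 120 N, or if a joint passes its speed limit or range.

## Working session

There is one attempt and no reset: what is moved stays moved. The work goes in short steps, Python scripts to look and compute and a shell command to move; the robot and the scene stay as the last step left them, time stands still between calls to the robot, and variables do not carry over. Pictures are saved under pics/ and viewed, at most 10 in all, crops included, and the job is handed in when it is done.

```bash
mkdir -p pics; cat > h.py <<'E'
import numpy as np, cv2
from rig import monitor, grab_frame, camera_params, workorder, look_for, place_of
def ray(cam,px):
    p=camera_params(cam);K=np.array(p["K"]);D=np.array(p["D"]);T=np.array(p["T"])
    u=cv2.undistortPoints(np.array([[px]],float),K,D)[0,0]
    return T[:3,3],T[:3,:3]@np.array([u[0],u[1],1.])
def at_z(cam,px,z):
    o,d=ray(cam,px);return o+d*(z-o[2])/d[2]
def proj(cam,X):
    p=camera_params(cam);T=np.linalg.inv(np.array(p["T"]))
    r,_=cv2.Rodrigues(T[:3,:3])
    return cv2.projectPoints(np.array(X,float).reshape(-1,1,3),r,T[:3,3],np.array(p["K"]),np.array(p["D"]))[0][:,0]
def tri(a,pa,b,pb):
    o1,d1=ray(a,pa);o2,d2=ray(b,pb);d1/=np.linalg.norm(d1);d2/=np.linalg.norm(d2)
    s=np.linalg.lstsq(np.c_[d1,-d2],o2-o1,rcond=None)[0]
    A=o1+s[0]*d1;B=o2+s[1]*d2;return (A+B)/2,np.linalg.norm(A-B)
E
python3 - <<'E'
from h import *
ims=[]
np.set_printoptions(precision=4,suppress=True)
Z=dict(holder=0,carrier=0,grip=.078,bolt_head=.095,lever=.095,gear=0,tape_measure=0,bush=0)
for c in ("top","side"):
    im=grab_frame(c);cv2.imwrite(f"pics/{c}0.png",im[:,:,::-1])
    for q in Z:
        for r in place_of(c,q)[:4]:
            print(c,q,np.round(r["at"],1),round(r["confidence"],2),at_z(c,r["at"],Z[q]))
print(monitor.observe())
E
```

```text
top carrier [156.5 181.8] 0.7 [0.6058 0.3408 0.    ]
top carrier [286.2 205.8] 0.56 [0.5507 0.0182 0.    ]
top grip [287.1 240.1] 0.96 [0.467  0.0193 0.078 ]
top grip [141.2 156.8] 0.66 [0.6548 0.3614 0.078 ]
top bolt_head [284.3 192.3] 0.6 [0.5743 0.0275 0.095 ]
top lever [285.1 206.5] 0.73 [0.5422 0.0254 0.095 ]
top lever [146.9 177.7] 0.49 [0.6035 0.3413 0.095 ]
top gear [222.7 170.8] 0.92 [0.6354 0.176  0.    ]
top tape_measure [341.2 153.8] 0.86 [ 0.6823 -0.118   0.    ]
top bush [350.6 206.4] 0.7 [ 0.5513 -0.1406  0.    ]
side carrier [204.9 153.4] 0.71 [0.6053 0.3509 0.    ]
side carrier [245.7 243. ] 0.56 [0.5405 0.0239 0.    ]
side grip [216.4 235.1] 0.73 [0.4727 0.0147 0.078 ]
side grip [216.7 128.5] 0.63 [0.6397 0.3337 0.078 ]
side grip [256.8 204.9] 0.62 [0.5808 0.042  0.078 ]
side bolt_head [201.3 141.5] 0.59 [0.5726 0.282  0.095 ]
side bolt_head [259. 204.] 0.47 [0.5773 0.0274 0.095 ]
side lever [248.4 213.7] 0.82 [0.5455 0.0159 0.095 ]
side lever [203.4 133.5] 0.4 [0.5916 0.3093 0.095 ]
side gear [248.3 185.4] 0.57 [0.6385 0.1769 0.    ]
side tape_measure [340.1 260.4] 0.59 [ 0.6799 -0.1182 -0.    ]
side bush [300.3 302.7] 0.94 [ 0.5541 -0.1526  0.    ]
{'t': 0.9, 'joints': array([-1.2319,  0.321 , -0.0701,  1.4505,  0.0226,  1.3708, -0.0569]), 'joint_vel': array([-0.0005,  0.0003, -0.0011, -0.0011, -0.0005, -0.0011,  0.0002]), 'joint_torque': array([ -0.0006, -49.1088,  -0.4027, -31.2777,  -0.0635,   0.0335,
         0.    ]), 'tool_pos': array([0.2074, 0.616 , 0.1909]), 'tool_rot': array([0.    , 0.1616, 0.9868, 0.0001]), 'wrist_force': array([ 0.4255,  0.4387, -0.5074]), 'torque': array([-0.0127, -0.0441,  0.0193]), 'grip_force': 0.0, 'opening': 0.08709611260742324}
```

```bash
python3 - <<'E'
from h import *
a=cv2.imread("pics/top0.png");b=cv2.imread("pics/side0.png")
a=cv2.resize(a[110:290,100:400],(800,480),interpolation=3);cv2.imwrite("pics/top0c.png",a)
b=cv2.resize(b[90:330,130:430],(750,600),interpolation=3);cv2.imwrite("pics/side0c.png",b)
E
```

```text
(no output)
```

View pics/top0c.png

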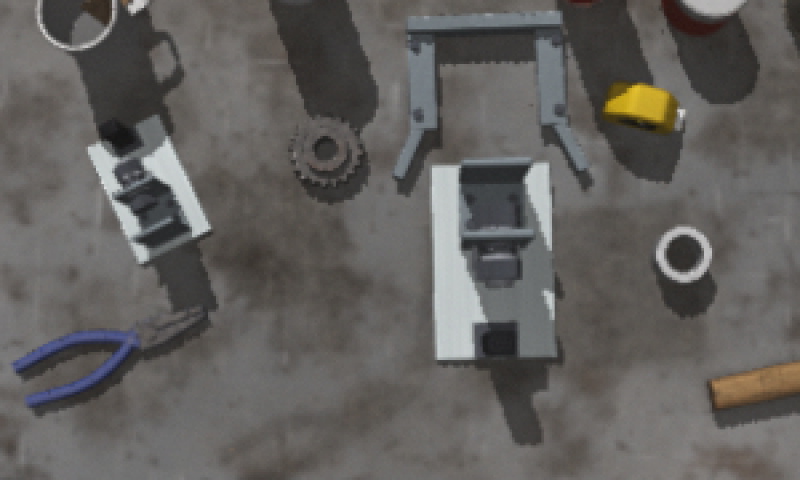

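View pics/side0c.png

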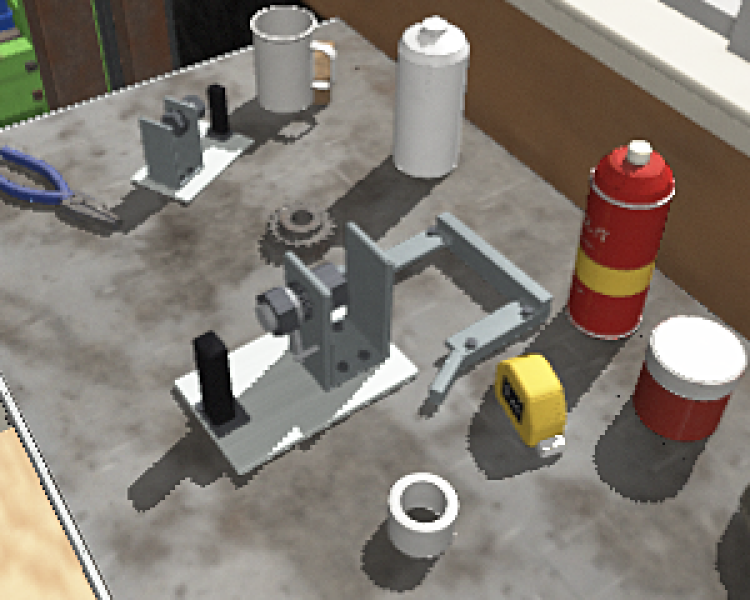

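The look-alikes are the small carrier at top (156,182) / side (205,153) and the large one at top (286,206) / side (246,243). The crops show the large one (about 178 mm plate) in line with the holder mouth, so it is the one for the job. The gear, tape and bush are clear of it. Next I fit the poses.

```bash
python3 - <<'E'
from h import *
np.set_printoptions(precision=4,suppress=True)
f=lambda x,y:(100+x*300/800,110+y*180/480)
print("plate");
for p in [(433,165),(550,162),(557,357),(437,360)]: print(at_z("top",f(*p),.008))
print("holder z18")
for p in [(412,40),(412,125),(437,128),(541,125),(565,120),(563,40),(395,178),(590,170)]: print(at_z("top",f(*p),.018))
print("bar z30")
for p in [(408,17),(560,13),(562,27),(408,33)]: print(at_z("top",f(*p),.030))
g=tri("top",(287.1,240.1),"side",(216.4,235.1));print("grip",g)
print("bolt",tri("top",(284.3,192.3),"side",(259,204)))
print("lever",tri("top",(285.1,206.5),"side",(248.4,213.7)))
print("carrier",tri("top",(286.2,205.8),"side",(245.7,243)))
E
```

```text
plate
[0.6328 0.0777 0.008 ]
[ 0.6371 -0.03    0.008 ]
[ 0.4585 -0.0373  0.008 ]
[0.4543 0.0716 0.008 ]
holder z18
[0.7479 0.0987 0.018 ]
[0.6681 0.0974 0.018 ]
[0.6656 0.0745 0.018 ]
[ 0.6697 -0.0208  0.018 ]
[ 0.6747 -0.0428  0.018 ]
[ 0.7499 -0.041   0.018 ]
[0.6189 0.1122 0.018 ]
[ 0.6287 -0.0657  0.018 ]
bar z30
[0.7665 0.1025 0.03  ]
[ 0.7723 -0.0371  0.03  ]
[ 0.7591 -0.0389  0.03  ]
[0.7515 0.1022 0.03  ]
grip (array([0.4703, 0.0179, 0.0754]), np.float64(0.00701308411112125))
bolt (array([0.5754, 0.027 , 0.096 ]), np.float64(0.0027571671759091918))
lever (array([0.5459, 0.0236, 0.0871]), np.float64(0.006904369565646613))
carrier (array([0.5452, 0.0205, 0.0022]), np.float64(0.011629163216935762))
```

```bash
python3 -m creep '[0,0,0.09,24,-33,5,87, 0,0,0.09,24,-33,5,87, 0,0,0.09,24,-33,5,87, 0,0,0.09,24,-33,5,87, 0,0,0,22,-34,0,87]' 20; python3 -m creep '[0,0,0,20,-36,0,87, 0,0,0,20,-36,0,87, 0,0,0,18,-37,0,87, 0,0,0,18,-37,0,87, 0,0,0,16,-38,0,87]'
```

```text
t: 1.32
tool_pos: [0.327, 0.4489, 0.2122]
tool_rot: [0.001, -0.019, 1.0, 0.001]
wrist_force: [0.9, 0.8, -0.1]
opening: 0.0867
grip_force: 0.0
t: 1.73
tool_pos: [0.4183, 0.2641, 0.2112]
tool_rot: [0.0, -0.018, 1.0, 0.0]
wrist_force: [0.8, 0.0, 0.1]
opening: 0.0871
grip_force: 0.0
```

```bash
python3 -m creep '[0,0,0,10,-39,0,87, 0,0,0,10,-39,0,87, 0,0,0,10,-39,0,87, 0,0,0,8,-39,0,87, 0,0,0,8,-39,0,87]'; python3 -m creep '[0,0,0,6,-39,-10,87, 0,0,0,1,-13,-10,87, 0,0,0,0,0,0,87, 0,0,0,0,0,0,87]'; python3 - <<'E'
from h import *
np.set_printoptions(precision=4,suppress=True)
s=monitor.observe();print(s["tool_pos"],s["tool_rot"])
im=grab_frame("wrist");cv2.imwrite("pics/w1.png",im[:,:,::-1])
for q,z in (("grip",.078),("bolt_head",.095),("carrier",0),("lever",.095)):
    for r in place_of("wrist",q)[:2]: print(q,np.round(r["at"],1),round(r["confidence"],2),at_z("wrist",r["at"],z))
E
```

```text
t: 2.15
tool_pos: [0.4636, 0.069, 0.2112]
tool_rot: [0.0, -0.018, 1.0, 0.0]
wrist_force: [1.3, 0.5, -0.5]
opening: 0.0871
grip_force: 0.0
t: 2.48
tool_pos: [0.4701, 0.0187, 0.1907]
tool_rot: [-0.0, -0.017, 1.0, 0.0]
wrist_force: [-0.5, 1.2, 1.2]
opening: 0.0869
grip_force: 0.0
[0.4701 0.0187 0.1907] [-0.0003 -0.0166  0.9999  0.0004]
grip [257.4 183.7] 0.6 [0.4714 0.0188 0.078 ]
bolt_head [261.5 272.7] 0.65 [0.576  0.0277 0.095 ]
bolt_head [261.4 222. ] 0.2 [0.5117 0.025  0.095 ]
carrier [262.3 224.2] 0.59 [0.5524 0.0285 0.    ]
lever [261.5 249. ] 0.87 [0.5451 0.0262 0.095 ]
```

View pics/w1.png

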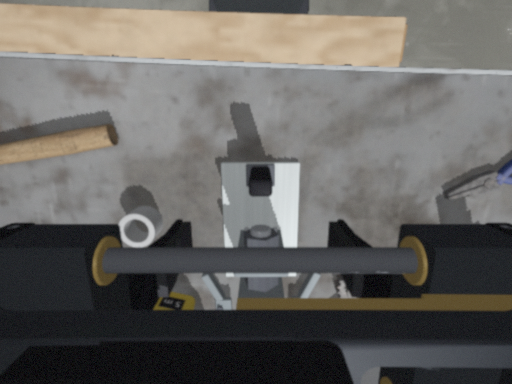

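The view shows the grip at (260,180) midway between the fingers. The plate is in line with the holder, whose flares are at (215,290) and (310,285). Descending.

```bash
python3 -m creep '[0,0,0.004,1,0,-35,87, 0,0,0,0,0,-35,87, 0,0,0,0,0,-30,87, 0,0,0,0,0,-20,87, 0,0,0,0,0,-9,87]'; python3 -m creep '[0,0,0,0,0,0,60, 0,0,0,0,0,0,30, 0,0,0,0,0,0,15, 0,0,0,0,0,0,15, 0,0,0,0,0,0,15]' 20;python3 -m creep '[0,0,0,0,0,0,15, 0,0,0,0,0,0,15]'
```

```text
t: 3.15
tool_pos: [0.4692, 0.0197, 0.0591]
tool_rot: [-0.002, -0.021, 1.0, -0.0]
wrist_force: [-0.3, -0.5, 0.0]
opening: 0.087
grip_force: 0.0
t: 3.57
tool_pos: [0.4726, 0.0193, 0.0632]
tool_rot: [0.001, -0.02, 1.0, 0.0]
wrist_force: [-0.0, -0.9, -0.1]
opening: 0.0613
grip_force: 0.0
t: 3.73
tool_pos: [0.4719, 0.0191, 0.0624]
tool_rot: [0.001, -0.02, 1.0, 0.0]
wrist_force: [-0.4, -1.1, 0.5]
opening: 0.0487
grip_force: 0.0
```

```bash
python3 -m creep '[0,0,0,0,0,0,15, 0,0,0,0,0,0,15, 0,0,0,0,0,0,15, 0,0,0,0,0,0,15, 0,0,0,0,0,0,15]'
```

```text
t: 4.15
tool_pos: [0.4714, 0.019, 0.0619]
tool_rot: [-0.0, -0.02, 1.0, 0.0]
wrist_force: [-0.3, -0.2, 0.7]
opening: 0.0257
grip_force: 20.0
```

```bash
python3 -m creep '[0,0,0.003,8,0.3,0,15, 0,0,0.003,8,0.3,0,15, 0,0,0.002,8,0.3,0,15, 0,0,0,8,0.3,0,15, 0,0,0,8,0.3,0,15]'; python3 -m creep '[0,0,0,8,0.4,0,15, 0,0,0,8,0.4,0,15, 0,0,0,8,0.4,0,15, 0,0,0,8,0.4,0,15, 0,0,0,0,0,0,15]'
python3 - <<'E'
from h import *
im=grab_frame("top")
cv2.imwrite("pics/t2.png",cv2.resize(im[100:270,200:400,::-1],(700,595),interpolation=3))
E
```

```text
t: 4.57
tool_pos: [0.5121, 0.0206, 0.0619]
tool_rot: [-0.0, -0.024, 1.0, -0.0]
wrist_force: [-3.0, -0.1, 3.8]
opening: 0.0255
grip_force: 20.0
t: 4.98
tool_pos: [0.5462, 0.0222, 0.0619]
tool_rot: [0.002, -0.024, 1.0, -0.0]
wrist_force: [2.1, 0.1, 0.3]
opening: 0.0256
grip_force: 20.0
```

View pics/t2.png

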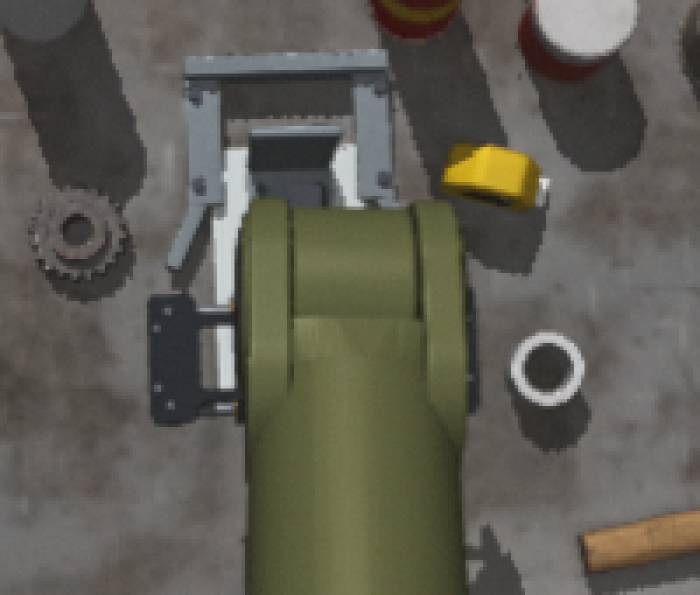

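The plate front (crop (225–357,148)) is between the rails and under the lips. I'll carry on until it meets the stop.

```bash
python3 -m creep '[0,0,0,8,0.4,0,15, 0,0,0,8,0.4,0,15, 0,0,0,8,0.4,0,15, 0,0,0,8,0.4,0,15, 0,0,0,6,0.3,0,15]'; python3 -m creep '[0,0,0,3,0.1,0,15, 0,0,0,3,0.1,0,15, 0,0,0,2,0.1,0,15, 0,0,0,0,0,0,15]'
```

```text
t: 5.45
tool_pos: [0.5823, 0.0241, 0.0619]
tool_rot: [0.0, -0.024, 1.0, -0.0]
wrist_force: [-3.2, -0.5, 4.7]
opening: 0.0253
grip_force: 20.0
t: 5.78
tool_pos: [0.59, 0.0243, 0.0619]
tool_rot: [0.0, -0.024, 1.0, -0.0]
wrist_force: [-0.9, -0.6, 2.9]
opening: 0.0259
grip_force: 20.0
```

```bash
python3 -m creep '[0,0,0,2,0.1,0,15, 0,0,0,2,0.1,0,15, 0,0,0,1,0,0,15, 0,0,0,0,0,0,15]'; python3 -m creep '[0,0,0,1,0,0,15, 0,0,0,1,0,0,15, 0,0,0,1,0,0,15, 0,0,0,0,0,0,15]'
```

```text
t: 6.12
tool_pos: [0.5936, 0.0245, 0.0619]
tool_rot: [-0.001, -0.024, 1.0, 0.0]
wrist_force: [-5.6, -0.3, 6.1]
opening: 0.0255
grip_force: 20.0
t: 6.45
tool_pos: [0.5936, 0.0241, 0.0619]
tool_rot: [-0.004, -0.024, 1.0, 0.0]
wrist_force: [-13.0, -0.4, 11.5]
opening: 0.0258
grip_force: 20.0
```

```bash
python3 -m creep '[0,0,0,-1.5,0,0,15, 0,0,0,0,0,0,50, 0,0,0,0,0,0,87, 0,0,0,0,0,0,87, 0,0,0,0,0,0,87]';python3 -m creep '[0,0,0,0,0,0,87, 0,0,0,0,0,0,87, 0,0,0,0,0,0,87, 0,0,0,0,0,0,87, 0,0,0,0,0,0,87]'
```

```text
t: 6.87
tool_pos: [0.5965, 0.0247, 0.0617]
tool_rot: [0.001, -0.024, 1.0, -0.0]
wrist_force: [0.6, -0.2, 0.2]
opening: 0.0445
grip_force: 0.0
t: 7.28
tool_pos: [0.596, 0.0245, 0.0618]
tool_rot: [0.0, -0.024, 1.0, 0.0]
wrist_force: [-0.1, 0.3, 0.6]
opening: 0.0773
grip_force: 0.0
```

```bash
python3 -m creep '[0,0,0,0,0,25,87, 0,0,0,0,0,40,87, 0,0,0,0,0,40,87, 0,0,0,0,0,40,87, 0,0,0,0,0,30,87]';python3 -m creep '[0,0,0,0,0,0,87, 0,0,0,0,0,0,87, 0,0,0,0,0,0,87]'; python3 - <<'E'
from h import *
np.set_printoptions(precision=4,suppress=True)
ims={}
for c in ("wrist","top","side"):
    im=grab_frame(c);cv2.imwrite(f"pics/{c}3.png",im[:,:,::-1])
    for q,z in (("grip",.078),("bolt_head",.095),("lever",.095),("holder",0),("carrier",0)):
        for r in place_of(c,q)[:2]: print(c,q,np.round(r["at"],1),round(r["confidence"],2),at_z(c,r["at"],z))
b=cv2.imread("pics/side3.png");cv2.imwrite("pics/side3c.png",cv2.resize(b[120:300,190:400],(700,600),interpolation=3))
E
```

```text
t: 7.7
tool_pos: [0.5968, 0.0243, 0.2407]
tool_rot: [0.002, -0.023, 1.0, 0.0]
wrist_force: [0.8, -0.0, 1.3]
opening: 0.0867
grip_force: 0.0
t: 7.95
tool_pos: [0.5956, 0.0246, 0.2362]
tool_rot: [-0.0, -0.024, 1.0, 0.0]
wrist_force: [-0.3, 0.3, -0.4]
opening: 0.0872
grip_force: 0.0
wrist grip [259.7 171.5] 0.82 [0.5893 0.0249 0.078 ]
wrist grip [491.8 218.8] 0.79 [0.6394 0.3397 0.078 ]
wrist bolt_head [489.4 180. ] 0.6 [0.5837 0.3079 0.095 ]
wrist lever [495.  192.5] 0.66 [0.5993 0.319  0.095 ]
wrist lever [258.9 230.9] 0.58 [0.6652 0.0274 0.095 ]
wrist carrier [458.5 179.1] 0.61 [0.6025 0.3414 0.    ]
wrist carrier [259.  206.8] 0.59 [0.6638 0.0271 0.    ]
top grip [141.9 159.3] 0.84 [0.6489 0.3595 0.078 ]
top bolt_head [154.3 186.2] 0.62 [0.5841 0.3234 0.095 ]
top bolt_head [352.3 204.4] 0.41 [ 0.5489 -0.1265  0.095 ]
top lever [146.8 172.9] 0.53 [0.6146 0.342  0.095 ]
top lever [222.9 168.9] 0.31 [0.6258 0.1673 0.095 ]
top carrier [156.9 181.9] 0.73 [0.6056 0.3398 0.    ]
top carrier [282.1 154.5] 0.65 [0.6782 0.0293 0.    ]
side grip [213.5 128.2] 0.92 [0.6334 0.3394 0.078 ]
side grip [266.4 206.5] 0.68 [0.595  0.0274 0.078 ]
side bolt_head [304.  179.6] 0.61 [0.6975 0.0378 0.095 ]
side bolt_head [203.4 139.5] 0.52 [0.5805 0.2867 0.095 ]
side lever [294.4 189.5] 0.76 [0.6621 0.0237 0.095 ]
side lever [203.7 133.1] 0.51 [0.593  0.3105 0.095 ]
side carrier [205.4 155.1] 0.91 [0.6031 0.3435 0.    ]
side carrier [292.1 220. ] 0.8 [0.6623 0.0247 0.    ]
```

View pics/side3c.png

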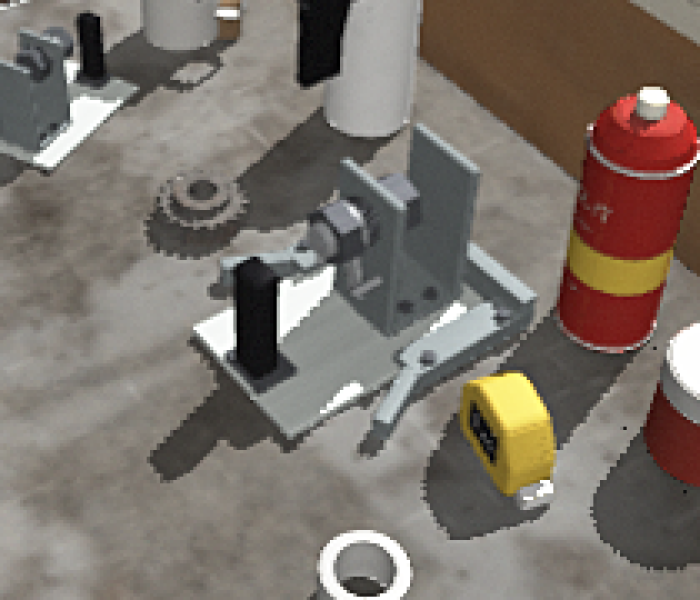

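View pics/wrist3.png

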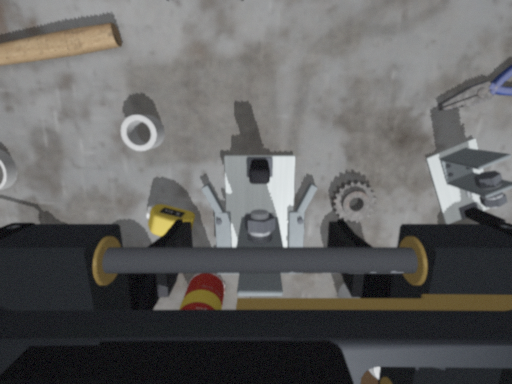

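```bash
python3 - <<'E'
from h import *
np.set_printoptions(precision=4,suppress=True)
f=lambda x,y:(190+x*.3,120+y*.3)
print("rear corners side z8",at_z("side",f(195,325),.008),at_z("side",f(290,432),.008))
print("rear corners wrist",at_z("wrist",(225.5,155.5),.008),at_z("wrist",(295.5,155.5),.008))
print("grip top wrist",[at_z("wrist",p,.098) for p in ((249,181),(270,181))])
print("lever",tri("wrist",(258.9,230.9),"side",(294.4,189.5)))
print("grip",tri("wrist",(259.7,171.5),"side",(266.4,206.5)))
print("leg front top side",at_z("side",f(343,160),.123),at_z("side",f(407,205),.123))
print("leg rear top side",at_z("side",f(416,125),.123),at_z("side",f(477,170),.123))
print("bar top near ends",at_z("side",f(534,298),.03))
for n,X in (("rearleg",[(.739,.06,.123),(.742,0,.123)]),):print(n,proj("side",X))
E
```

```text
rear corners side z8 [0.5799 0.0776 0.008 ] [ 0.5832 -0.0317  0.008 ]
rear corners wrist [ 0.5821 -0.0282  0.008 ] [0.5771 0.0794 0.008 ]
grip top wrist [array([0.5999, 0.0121, 0.098 ]), array([0.5987, 0.0381, 0.098 ])]
lever (array([0.6675, 0.028 , 0.09  ]), np.float64(0.0036936275066899713))
grip (array([0.5916, 0.0244, 0.0821]), np.float64(0.002559054646053089))
leg front top side [0.6795 0.0557 0.123 ] [0.6874 0.0001 0.123 ]
leg rear top side [0.74   0.0588 0.123 ] [0.7441 0.0026 0.123 ]
bar top near ends [ 0.7711 -0.0398  0.03  ]
rearleg [[314.0987 157.3651]
 [333.1294 172.0198]]
```

The side view shows the plate home against the stop bar: the rear-edge fit gives its origin at x≈.669 and the holder is at .667. The lever hangs free, and the head is in the gap at side crop (400,195). Next I move over the gap and tilt −0.25.

```bash
python3 -m creep '[0,0,0,27,0,0,87, 0,0,0,27,0,0,87, 0,0,0,27,0,0,87, -0.0833,-0.004,0,14,0,0,87, -0.0833,-0.004,0,12,0,0,87]';python3 -m creep '[-0.0833,-0.004,0,0,0,0,87, 0,0,0,0,0,-30,87, 0,0,0,0,0,0,87, 0,0,0,0,0,0,87]'; python3 - <<'E'
from h import *
np.set_printoptions(precision=4,suppress=True)
s=monitor.observe();print(s["tool_pos"],s["tool_rot"],s["joints"])
from scipy.spatial.transform import Rotation as R
q=s["tool_rot"];print(R.from_quat([*q[1:],q[0]]).as_matrix())
im=grab_frame("side");cv2.imwrite("pics/side4.png",cv2.resize(im[90:270,190:400,::-1],(700,600),interpolation=3))
E
```

```text
t: 9.27
tool_pos: [0.7046, 0.0208, 0.2374]
tool_rot: [0.003, -0.021, 0.996, -0.086]
wrist_force: [-0.8, 1.1, -1.0]
opening: 0.0868
grip_force: 0.0
t: 9.6
tool_pos: [0.7016, 0.0246, 0.2051]
tool_rot: [0.001, -0.024, 0.992, -0.125]
wrist_force: [-0.0, -1.2, 0.2]
opening: 0.0869
grip_force: 0.0
[0.7016 0.0246 0.2051] [ 0.001  -0.0239  0.9918 -0.1252] [-0.5667  0.4803  0.5199  1.2948  0.0191  1.4384  1.5212]
[[-0.9989 -0.0471  0.0079]
 [-0.0476  0.9675 -0.2483]
 [ 0.0041 -0.2484 -0.9687]]
```

View pics/side4.png

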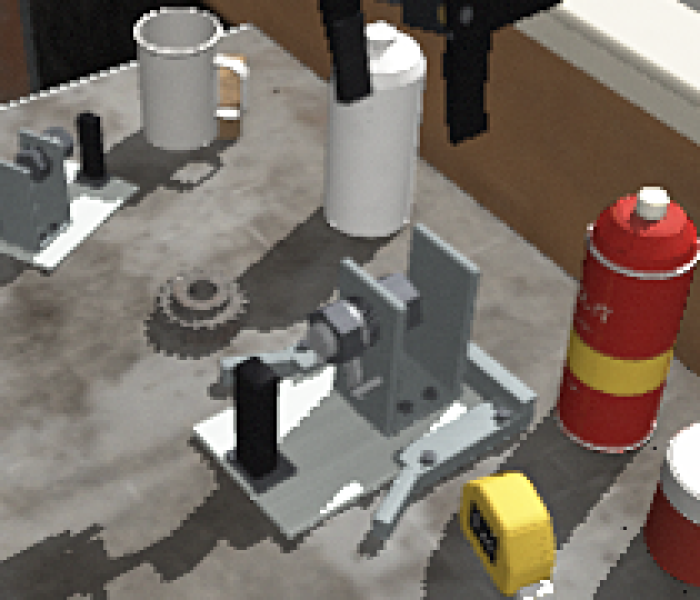

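The fingers are open above the gap, tilted with the head, and clear of everything. Descending in two stages while watching the force.

```bash
python3 -m creep '[0,0,0,1,0,-30,87, 0,0,0,0,0,-25,87, 0,0,0,0,0,-15,87, 0,0,0,0,0,0,87]';python3 -m creep '[0,0,0,0,0,-14,87, 0,0,0,0,0,-14,87, 0,0,0,0,0,-12,87, 0,0,0,0,0,-10,87, 0,0,0,0,0,0,87]'; python3 -m creep '[0,0,0,0,0,-9,87, 0,0,0,0,0,0,87, 0,0,0,0,0,0,87]'
```

```text
t: 9.98
tool_pos: [0.7023, 0.0227, 0.1349]
tool_rot: [0.001, -0.022, 0.992, -0.125]
wrist_force: [-0.9, -0.4, -0.2]
opening: 0.0872
grip_force: 0.0
t: 10.4
tool_pos: [0.7023, 0.0245, 0.084]
tool_rot: [0.001, -0.024, 0.992, -0.125]
wrist_force: [-0.7, -0.5, 0.0]
opening: 0.0869
grip_force: 0.0
t: 10.65
tool_pos: [0.7038, 0.0246, 0.0777]
tool_rot: [0.003, -0.024, 0.992, -0.125]
wrist_force: [0.5, 0.3, 0.6]
opening: 0.0868
grip_force: 0.0
```

Free of contact at depth. Closing gently first.

```bash
python3 -m creep '[0,0,0,0,0,-1,60, 0,0,0,0,0,0,30, 0,0,0,0,0,0,30, 0,0,0,0,0,0,30, 0,0,0,0,0,0,30]' 15;python3 -m creep '[0,0,0,0,0,0,30, 0,0,0,0,0,0,30, 0,0,0,0,0,0,30, 0,0,0,0,0,0,30, 0,0,0,0,0,0,30]'
```

```text
t: 11.07
tool_pos: [0.7041, 0.0245, 0.0772]
tool_rot: [0.003, -0.023, 0.992, -0.125]
wrist_force: [-0.3, 0.7, 1.0]
opening: 0.0615
grip_force: 0.0
t: 11.48
tool_pos: [0.7039, 0.0246, 0.0769]
tool_rot: [0.003, -0.023, 0.992, -0.125]
wrist_force: [-0.1, -0.1, -0.3]
opening: 0.0324
grip_force: 0.0
```

```bash
python3 -m creep '[0,0,0,0,0,0,36, 0,0,0,0,0,0,36]'; python3 - <<'E'
from h import *
np.set_printoptions(precision=4,suppress=True)
s=monitor.observe();print(s["opening"],s["grip_force"],s["tool_pos"],s["torque"])
im=grab_frame("side");cv2.imwrite("pics/side5.png",cv2.resize(im[130:235,260:365,::-1],(600,600),interpolation=3))
E
```

```text
t: 11.65
tool_pos: [0.704, 0.0245, 0.0769]
tool_rot: [0.003, -0.023, 0.992, -0.125]
wrist_force: [-0.4, 0.2, 0.6]
opening: 0.0352
grip_force: 0.0
0.03522193101089236 0.0 [0.704  0.0245 0.0769] [ 0.3419 -0.0138 -0.0188]
```

View pics/side5.png

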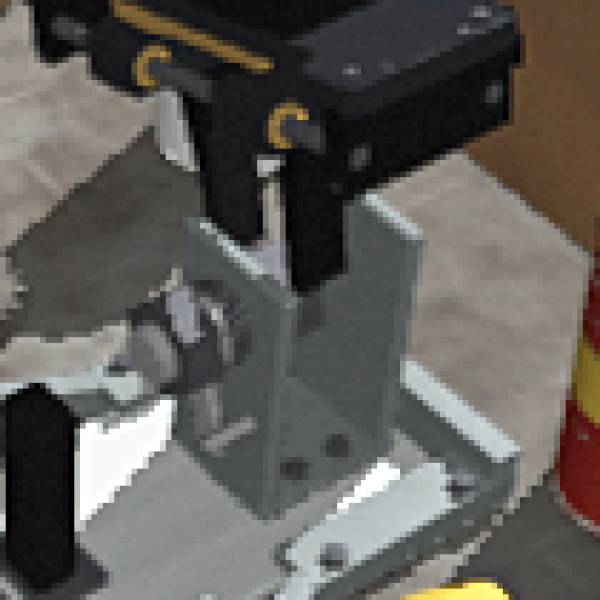

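```bash
python3 - <<'E'
from h import *
np.set_printoptions(precision=1,suppress=True)
c=lambda p:(p-[260,130])*600/105
cy,sy=np.cos(.047),np.sin(.047)
W=lambda x,y,z:(.6685+cy*x-sy*y,.0282+sy*x+cy*y,z)
print("front leg top fr-L,fr-R,bk-R",c(proj("side",[W(10,30e-3,.123) if 0 else W(.010,.030,.123),W(.010,-.030,.123),W(.018,-.030,.123)])))
print("rear leg top L,R bk",c(proj("side",[W(.07,.030,.123),W(.07,-.030,.123),W(.078,-.030,.123)])))
hx=[]
for a in np.arange(6)*np.pi/3+np.pi/6-.25:
    r=.0208;hx.append([.0,r*np.cos(a),r*np.sin(a)])
for x in (.021,.041): print("head",x,c(proj("side",[W(x,h[1],.095+h[2]) for h in hx])).tolist())
T=np.array([.704,.0245,.077])
t=np.array([0,.968,-.25]);z=np.array([.008,-.248,-.9687])
print("R tip",c(proj("side",[T-t*.0176+[dx,0,0] for dx in(-.0095,.0095)])))
print("L tip",c(proj("side",[T+t*.0176+[dx,0,0] for dx in(-.0095,.0095)])))
cv2.imwrite("pics/s3h.png",cv2.resize(cv2.imread("pics/side3.png")[130:235,260:365],(600,600),interpolation=3))
E
```

```text
front leg top fr-L,fr-R,bk-R [[177.9 215.1]
 [283.3 304.2]
 [300.7 295.4]]
rear leg top L,R bk [[302.6 156.1]
 [410.5 239.9]
 [426.9 231.6]]
head 0.021 [[214.8404538804636, 263.9037542389708], [242.63011259461499, 255.84162294140032], [276.79895327709573, 297.0500731056566], [281.74561755881706, 345.4345091461484], [253.14611114331325, 351.4669557258239], [220.3867514011907, 311.1451033194278]]
head 0.041 [[256.16904684622114, 243.72938181997532], [284.63575270460296, 235.28429366297325], [318.90255874488145, 275.8796025285117], [323.2673237423562, 324.0646064554793], [294.01014330481047, 330.5149995059024], [261.15558296474745, 290.7758456256335]]
R tip [[291.8 359.7]
 [332.4 340.8]]
L tip [[235.2 324.6]
 [275.  306.6]]
```

View pics/s3h.png

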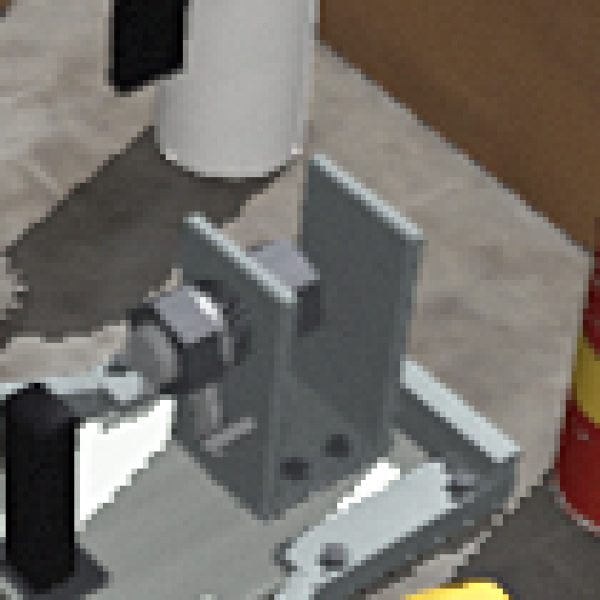

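```bash
python3 - <<'E'
from h import *
np.set_printoptions(precision=1,suppress=True)
c=lambda p:(p-[190,90])/.3
T=np.array([.7016,.0246,.2051]);t=np.array([-.047,.9675,-.2484])
for o in (.0435,.0585):
  for s in (1,-1): print(o,s,c(proj("side",[T+s*t*o+[dx,0,0] for dx in(-.0095,.0095)])).tolist())
s=monitor.observe();print(s["tool_pos"],s["opening"],s["grip_force"],s["wrist_force"],s["torque"])
E
```

```text
0.0435 1 [[352.3115645334834, 153.30926878320793], [377.70374074087067, 143.36862900266567]]
0.0435 -1 [[450.1166936181045, 193.43214535089442], [476.8743025292167, 182.19599288345347]]
0.0585 1 [[337.0797148084645, 147.05279525268548], [362.247129147475, 137.3084284419692]]
0.0585 -1 [[468.82017727275945, 201.09499530575354], [495.82365655872934, 189.60421795171035]]
[0.7 0.  0.1] 0.035474209220588825 0.0 [-0.5 -0.1 -0.2] [ 0.3  0.1 -0. ]
```

```bash
python3 - <<'E'
from h import *
np.set_printoptions(precision=0,suppress=True)
c=lambda p:(p-[260,130])*600/105
T=np.array([.704,.0245,.077]);x=np.array([.999,.048,-.004]);t=np.array([-.047,.9675,-.2484]);z=np.array([.0079,-.2483,-.9687])
for d in (0,.02,.035,.05,.07,.1):
  print(d,c(proj("side",[T-z*d-t*(.0176+k)+x*dx for k in (0,.015) for dx in(-.0095,.0095)])).tolist())
for dz in (.07,.1): print("body",c(proj("side",[T-z*dz+t*k*.095+x*dx for k in (-1,1) for dx in(-.0375,.0375)])).tolist())
r=look_for("side","bolt_head");print(r[:2])
E
```

```text
0 [[294.3108523269851, 359.58111526683183], [333.33879101932064, 339.3999795825344], [321.10933301879896, 374.5680971449655], [360.42952537388567, 353.9693141543421]]
0.02 [[289.8651402323604, 313.4851245974513], [329.410788504224, 293.48732175489937], [316.93041270310266, 328.00833539869114], [356.7765836071274, 307.594578204392]]
0.035 [[286.4639594596585, 278.16485461908945], [326.40746515786594, 258.31360685966746], [313.7333240433957, 292.3228207386584], [353.9837898311868, 272.05716342740044]]
0.05 [[283.0036162626103, 242.1813665779759], [323.353493398982, 222.48486821361894], [310.4806096253638, 255.95836845488358], [351.1440965455868, 235.84926015892995]]
0.07 [[278.29481995589373, 193.135981416852], [319.2002730065958, 173.65928363084174], [306.05433164924244, 206.37926050345575], [347.28260783179, 186.49278106285465]]
0.1 [[271.01927471614124, 117.17504534191546], [312.78904285452, 98.05908849927162], [299.2152597233241, 129.55854174169986], [341.32246584392146, 110.03806474226361]]
body [[366.41442217755633, 298.7701712158662], [534.6275964916231, 212.79622073902553], [34.74924548854948, 129.92194786154204], [187.0681903145773, 63.47293325974956]]
body [[360.2652202357233, 217.58306517192784], [532.2026322119885, 133.14114682039124], [23.771168746758185, 59.375154103469185], [179.10438526453456, -5.798824536043575]]
[{'at': [307.9, 177.1], 'confidence': 0.61}]
```

The crop shows the whole gripper sitting about 34 mm higher along its axis than the reported TCP: the finger end is seen at (310,298) against a predicted (321,375), and the body is offset the same way. So the fingers closed above the head. I'll reopen, go 24 mm deeper along the tool axis and regrip.

```bash
python3 -m creep '[0,0,0,0,0,0,87, 0,0,0,0,0,0,87, 0,0,0,0,0,0,87, 0,0,0,0,0,0,87, 0,0,0,0,0,0,87]'; python3 -m creep '[0,0,0,0,0,0,87, 0,0,0,0,-1.5,-6,87, 0,0,0,0,-1.5,-6,87, 0,0,0,0,-1.5,-6,87, 0,0,0,0,-1.5,-5.5,87]'; python3 -m creep '[0,0,0,0,0,0,60, 0,0,0,0,0,0,30, 0,0,0,0,0,0,30, 0,0,0,0,0,0,30, 0,0,0,0,0,0,30]' 15
```

```text
t: 12.17
tool_pos: [0.704, 0.0245, 0.0769]
tool_rot: [0.003, -0.023, 0.992, -0.125]
wrist_force: [0.0, 0.7, 0.5]
opening: 0.0613
grip_force: 0.0
t: 12.58
tool_pos: [0.7035, 0.0182, 0.0522]
tool_rot: [0.003, -0.023, 0.992, -0.125]
wrist_force: [-0.1, 0.4, 0.3]
opening: 0.086
grip_force: 0.0
t: 13.0
tool_pos: [0.7043, 0.0187, 0.0538]
tool_rot: [0.003, -0.023, 0.992, -0.125]
wrist_force: [0.8, -0.4, -0.6]
opening: 0.0616
grip_force: 0.0
```

```bash
python3 -m creep '[0,0,0,0,0,0,30, 0,0,0,0,0,0,30, 0,0,0,0,0,0,30, 0,0,0,0,0,0,30, 0,0,0,0,0,0,30]'; python3 -c "
from h import *
s=monitor.observe();print(s['opening'],s['grip_force'],s['torque'])"
```

```text
t: 13.42
tool_pos: [0.704, 0.0187, 0.0534]
tool_rot: [0.003, -0.024, 0.992, -0.125]
wrist_force: [-0.8, -0.1, 0.3]
opening: 0.0361
grip_force: 15.0
0.036066244011238854 15.00014698905943 [0.28352187 0.03589473 0.03768347]
```

Gripped at 36.1 mm, which is the across-flats size. I'll firm the grip and turn about the head axis, which is 43 mm from the reported TCP.

```bash
python3 -m creep '[0,0,0,0,0,0,30, 0,0,0,0,0,0,30, 0,0,0,0,0,0,30]' 45; python3 -m creep '[0.05,0.0023,0,-0.1,2.1,-0.5,30, 0.05,0.0023,0,-0.1,2.1,-0.4,30, 0.05,0.0023,0,-0.1,2.1,-0.3,30, 0.05,0.0023,0,-0.1,2.2,-0.1,30, 0.05,0.0023,0,-0.1,2.1,0,30]'
```

```text
t: 13.67
tool_pos: [0.704, 0.0187, 0.0534]
tool_rot: [0.003, -0.024, 0.992, -0.125]
wrist_force: [-0.4, 0.8, -0.6]
opening: 0.0358
grip_force: 45.0
t: 14.08
tool_pos: [0.7034, 0.0305, 0.0521]
tool_rot: [0.0, -0.024, 1.0, 0.002]
wrist_force: [0.0, 1.3, -1.8]
opening: 0.0356
grip_force: 45.0
```

```bash
python3 -m creep '[0.05,0.0023,0,-0.1,2.1,0,30, 0.05,0.0023,0,-0.1,2.2,0.1,30, 0.05,0.0023,0,-0.1,2.1,0.3,30, 0.05,0.0023,0,-0.1,2.1,0.4,30, 0.05,0.0023,0,-0.1,2.1,0.5,30]'; python3 -m creep '[0.01,0.0005,0,0,0.4,0.1,30, 0,0,0,0,0,0,30, 0,0,0,0,0,0,30]'; python3 - <<'E'
from h import *
s=monitor.observe();print(s["tool_pos"],s["wrist_force"],s["torque"],s["grip_force"])
a=np.array([np.cos(.047),np.sin(.047),0])
im=grab_frame("side");cv2.imwrite("pics/side6.png",cv2.resize(im[130:235,260:365,::-1],(600,600),interpolation=3))
E
```

```text
t: 14.5
tool_pos: [0.7029, 0.0406, 0.0535]
tool_rot: [-0.003, -0.024, 0.992, 0.126]
wrist_force: [-0.9, 1.3, -1.0]
opening: 0.0352
grip_force: 45.0
t: 14.75
tool_pos: [0.7029, 0.0393, 0.0535]
tool_rot: [-0.003, -0.023, 0.991, 0.129]
wrist_force: [-1.3, -1.3, 2.2]
opening: 0.0356
grip_force: 45.0
[0.70288584 0.03927149 0.05348188] [-1.27631849 -1.32403294  2.19976779] [-0.86752043  0.33879151  0.01947698] 45.04006103903521
```

View pics/side6.png

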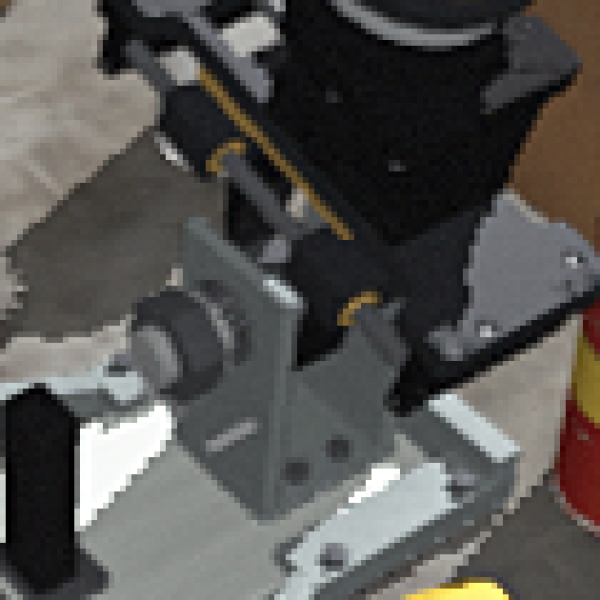

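The lever has swung away from the right-hand pin. The right pin at (230,432) is now clear, and the plate is still home. I'll check for the firm stop with a slight further turn.

```bash
python3 -m creep '[0.02,0.001,0,0,0.8,0.2,30, 0,0,0,0,0,0,30, 0,0,0,0,0,0,30, 0,0,0,0,0,0,30]'; python3 - <<'E'
from h import *
s=monitor.observe();print(s["torque"],s["grip_force"],s["opening"],2*np.arcsin(s["tool_rot"][3]),abs(s["joint_vel"]).max())
im=grab_frame("side")
for q in ("carrier","grip","gear","tape_measure","bush"):
    print(q,[(np.round(r["at"],1),round(r["confidence"],2)) for r in place_of("side",q)[:2]])
E
```

```text
t: 15.13
tool_pos: [0.7031, 0.0406, 0.0544]
tool_rot: [-0.003, -0.024, 0.99, 0.139]
wrist_force: [-1.1, -1.1, 4.9]
opening: 0.0357
grip_force: 45.1
[-1.00643359  0.41937377  0.31057368] 45.133197488715346 0.035687265875330706 0.2796175538153889 0.0022438228269268945
carrier [(array([290.2, 223.2]), 0.73), (array([268.3, 206.2]), 0.67)]
grip [(array([215. , 128.3]), 0.66), (array([265.9, 207.9]), 0.64)]
gear [(array([251.4, 186.5]), 0.9)]
tape_measure [(array([342.1, 257.5]), 0.64)]
bush []
```

```bash
python3 -c "
from rig import workorder
print(workorder.close_job())"
```

```text
the job is handed in; nothing more can be done
None
```

I handed the job in at about 15 s with the carrier home, its grip released, and the bolt head held at 45 N. The tool had turned it about 0.53 rad, with the torque rising as at the left-hand pin. I had no direct reading of the bolt joint, the bush was not found in the last check, and the hand-in returned no verdict.

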